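# Find the loose locking pin in a shelf beam

## Robot

A 7-joint arm with a two-finger parallel gripper is mounted at the origin on the work surface. World frame = base frame: x ahead of the robot, y to its left, z up, the work surface at z = 0. Lengths are in m, angles in rad, forces in N, time in s.
With the tool pointing down it reaches from about 0.425 to 1.025 m from the base axis. Payload 3.6 kg.
Tool frame: the origin (TCP) lies between the finger pads; the fingertips stand 19 mm ahead of it and the grasp point (between the pads) is the TCP; z points along the fingers, y is the direction in which the jaws open and shut (so a half turn about z gives the same grasp; the last joint's range is limited). The gripper opens to 85 mm and grips with 20 to 120 N. Pads are 22 mm wide; open, the fingers measure 114 mm over their backs; the gripper's body (76 mm by 85 mm) begins 54 mm behind the grasp point. The pads swing forward as they close: fully open they stand 13 mm farther back than shut.
Start: joints at [-1.2, 0.591, 0.048, 1.609, -0.033, 0.943, -0.034], TCP at [0.324, 0.648, 0.25] pointing down, gripper open.
Joint ranges: [-2.69, 2.69], [-0.47, 2.24], [-1.27, 1.36], [0.19, 2.51], [-1.53, 4.68], [0.08, 2.07], [-3.09, 3.09]. Speed limits (rad/s): [2.57, 2.57, 3.14, 3.14, 3.14, 3.14, 3.14].

## Interface

Orientations are given as a rotation vector (axis times angle).
In Python, from plant import status, optics, robot gives the robot as it stands.
- The arm moves only by the tool jog_arm, never from a script. Its argument "increments" is one flat list of numbers, 7 for each row, row after row: the finger opening in m, from 0 to 0.0854, then the shift along the tool's x, y, z in m, then the turn, a rotation vector about the tool's x, y, z in rad. A call has 1 to 10 rows; each row shifts and turns the commanded pose from where the row before left it, along the tool's axes as they then stand; what a row does not reach is not made up. A row lasts 1/12 s, in which the tool goes at most 41.7 mm and 7.16 degrees, less where a joint would pass 70% of its speed; a pose out of reach is approached as far as the arm can. A call with a gripper value outside its range is refused whole. The fingers move at their own pace and stop on an object; "squeeze" is the grip in N (left out, the last holds). Time passes only in rows, so rows that do not move let the fingers close. It gives the time, the measured TCP pose, the force and the opening at its end, in the units of the state.
- status.sense(): the state, without advancing time (a new reading comes with each control period).
- optics.capture(name): name is "side" or "top" or "wrist"; returns the picture (480x640x3 uint8, red, green, blue); there is no depth.
- optics.camera_model(name): a dict with "camera_matrix" (3x3 intrinsics, pixels), "world_from_camera" (4x4, takes a point from camera to world coordinates). Camera axes: x right, y down, z forward; pixel columns grow to the right and rows downward; lengths in m; the calibration is good to about 2 mm. A picture is of the moment at which its call begins: read the wrist's pose just before it. camera_model takes no time and is no camera call; for the wrist camera it gives the pose at the moment of the call.
- robot.finish_job(): hands the job in, once; it reports no verdict.
Trained networks look in the newest picture that a camera, given by its name, has taken for a name from the list of things; names that differ only in an ending like _2 or _b are one class to them, and where a whole thing is asked for, a point or a joint stands for the part that bears it (a point fixed in the world has none). Each returns a list of dicts, best first, with "confidence" (0 to 1); they miss things now and then, are a little off and sometimes report something else, mostly with a low value. They report only what shows in the picture. A call takes as long as a camera call. They do not tell look-alikes from the thing itself.
- optics.boxes_of(camera, name): "location" ([column, row] as shares, 0 to 1, of the picture: columns of its width, rows of its height, amid what is visible of it).
The state is a dict: "time": time; "joint_pos": joint angles; "joint_vel": joint speeds; "joint_torque": joint torques, N m; "position": TCP position; "eef_rot": TCP orientation; "force": force on the tool from outside, world axes, zero at the start; "torque": the same for the moment, N m; "gripper_width": finger opening in m.
Only numpy, scipy, OpenCV 4.12 (cv2) and the standard library are available. Lean on these libraries where they do the work, as an engineer would, in place of code of your own. Each camera call takes 0.05 s, during which the arm holds its last target.

## Task

Three locking pins sit in the shelf beam clamped to the bench, and one of them has too thin a shank and is loose in its hole. Take each pin by its head and gently rock it from side to side across the beam, at least twice each way, to feel which one has play; then draw the loose pin out and put it in the black tray. The two sound pins are locked in from below: never tug or press any pin hard, leave those two seated, and leave the other things on the bench alone.

Things in the scene. Friction and masses are not known exactly. Their poses are not given: they have to be found in the camera images.
- beam: grey steel shelf beam fixed to the bench, 310 mm long (x), 60 wide (y; end plates 75), 50 high (end plates 56). Origin at the centre of its underside, z up. Three round holes, 19 mm across, on its centre line at x = -85, 0, +85 mm. Across the beam is along its y. A sound pin shifts about 0.6 mm either way, the loose one about 3 mm, to a rigid wall. Sound pins are caught below and rise 3 mm at most.
- pin_a: steel locking pin, one of three alike when seated; the loose one may sit in any hole. Upright, 0.13-0.25 kg. Origin on its axis at the underside of the flange (on the beam's top face, 50 mm over the bench); z up the axis. Flange 33 mm across, 5 mm thick; round head 22 mm across, to be gripped, 5 to 42 mm above the origin; shank 38 mm long below it. Over 20 N between pin and beam is forcing it.
- pin_b: steel locking pin, one of three alike when seated; the loose one may sit in any hole. Upright, 0.13-0.25 kg. Origin on its axis at the underside of the flange (on the beam's top face, 50 mm over the bench); z up the axis. Flange 33 mm across, 5 mm thick; round head 22 mm across, to be gripped, 5 to 42 mm above the origin; shank 38 mm long below it. Over 20 N between pin and beam is forcing it.
- pin_c: steel locking pin, one of three alike when seated; the loose one may sit in any hole. Upright, 0.13-0.25 kg. Origin on its axis at the underside of the flange (on the beam's top face, 50 mm over the bench); z up the axis. Flange 33 mm across, 5 mm thick; round head 22 mm across, to be gripped, 5 to 42 mm above the origin; shank 38 mm long below it. Over 20 N between pin and beam is forcing it.
- tray: black open tray fixed to the bench, 180 mm (its x) by 130 mm (its y), 50 mm high, walls and floor 5 mm thick. The origin is at the centre of its underside, z up.
- bottle: bystander: white plastic bottle with green cap, 64 mm across, 150 mm high, standing; origin at the centre of its underside.
- tape: bystander: cardboard reel core, a ring 100 mm across and 45 mm high, lying flat; origin at the centre of its underside.
- wrench: bystander: steel wrench about 180 mm long lying along its x; origin near its middle, on the bench.
Things that resemble listed ones, but are neither listed nor needed, are in the scene too. What is shaped like the pin_a but blue or turquoise is not meant.

How it is judged:
By the outcome, as a careful person would: the job done as asked, in the order asked, and still so for the second after the job is handed in, with the robot touching nothing.
It also fails if it takes over 72 s, if anything falls off the work surface, if the arm or the gripper's body presses on something with over 40 N, if the wrist force passes 120 N, or if a joint passes its speed limit or range.

## Working session

There is one attempt and no reset: what is moved stays moved. The work goes in short steps, Python scripts to look and compute and a tool call to move; the robot and the scene stay as the last step left them, time stands still between calls to the robot, and variables do not carry over. Pictures are saved under pics/ and viewed, and the job is handed in when it is done.

Besides the shell and the picture viewer there is one more tool, called after ">>>" as name(argument=value, ...) on one line, values as JSON. jog_arm: Moves the arm, as the interface text tells. Its arguments: {"type":"object","properties":{"increments":{"type":"array"},"squeeze":{"type":"number"}},"required":["increments"]}

```bash
ls; mkdir -p pics; python3 - <<'E'
from plant import status, optics, robot
import cv2
s=status.sense();print(s)
for n in("side","top"):
    im=optics.capture(n);cv2.imwrite(f"pics/{n}0.png",im[:,:,::-1])
    m=optics.camera_model(n);print(n,m)
    for t in("beam","pin_a","tray"):
        print(t,[(round(d['location'][0]*640),round(d['location'][1]*480),round(d['confidence'],2)) for d in optics.boxes_of(n,t)])
E
```

```text
pics
{'time': 0.0, 'joint_pos': array([-1.20050882,  0.5920895 ,  0.04826845,  1.60988027, -0.03332614,
        0.94268656, -0.03370062]), 'joint_vel': array([-2.01167029e-03, -8.19476202e-05,  6.28202447e-05,  6.92104491e-04,
       -2.89064883e-04, -5.58916320e-04, -3.02864252e-04]), 'joint_torque': array([ 1.66937266e-04, -5.48700321e+01,  1.54683989e+00, -1.98126090e+01,
        9.44883213e-03,  8.76282138e-03, -6.31896285e-06]), 'position': array([0.32392822, 0.64770375, 0.24913973]), 'eef_rot': array([-0.72176783, -3.05711001,  0.00348277]), 'force': array([-0.51432908,  0.29366833, -0.07155516]), 'torque': array([-0.01429103,  0.00464765,  0.04338462]), 'gripper_width': 0.08569027809654121}
side {'camera_matrix': array([[548.83543447,   0.        , 315.88448451],
       [  0.        , 548.83543447, 240.45514576],
       [  0.        ,   0.        ,   1.        ]]), 'world_from_camera': array([[ 0.94066805, -0.18306353,  0.28571204,  0.24169627],
       [-0.33920356, -0.48447405,  0.80636582, -0.91439144],
       [-0.00919611, -0.85543711, -0.51782506,  0.63765673],
       [ 0.        ,  0.        ,  0.        ,  1.        ]])}
beam [(306, 229, 0.96)]
pin_a [(296, 249, 0.85), (266, 216, 0.82), (343, 209, 0.81), (240, 209, 0.62), (304, 212, 0.56)]
tray [(318, 307, 0.84)]
top {'camera_matrix': array([[560.25117633,   0.        , 330.18601424],
       [  0.        , 560.25117633, 243.49979041],
       [  0.        ,   0.        ,   1.        ]]), 'world_from_camera': array([[-0.02411872, -0.98717499,  0.15780947,  0.33698951],
       [-0.99968539,  0.02272852, -0.0106084 , -0.02279703],
       [ 0.00688557, -0.15801568, -0.9874126 ,  1.27760651],
       [ 0.        ,  0.        ,  0.        ,  1.        ]])}
beam [(273, 234, 0.68)]
pin_a [(324, 252, 0.7), (268, 263, 0.6), (228, 282, 0.49), (271, 224, 0.43)]
tray [(389, 255, 0.67), (276, 186, 0.15)]
```

View pics/side0.png

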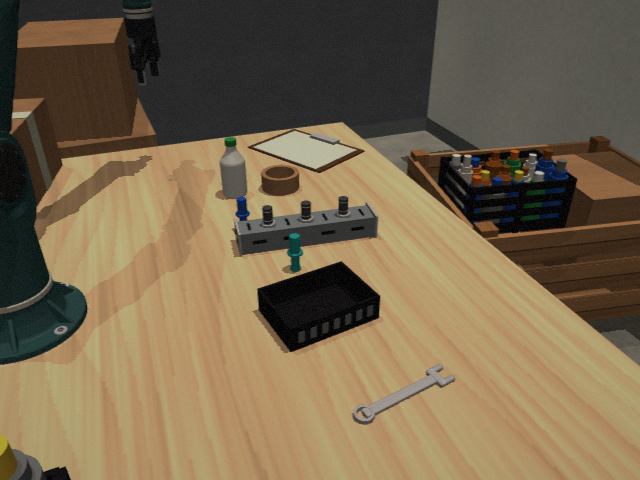

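View pics/top0.png

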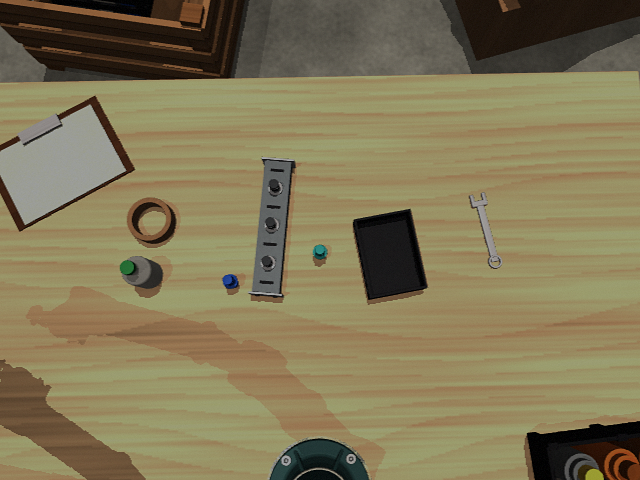

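```bash
python3 - <<'E'
import cv2,numpy as np
a=cv2.imread("pics/side0.png")[185:285,220:390]; b=cv2.imread("pics/top0.png")[150:305,215:345]
cv2.imwrite("pics/c1.png",cv2.resize(a,None,fx=4.6,fy=4.6,interpolation=2)); cv2.imwrite("pics/c2.png",cv2.resize(b,None,fx=3.8,fy=3.8,interpolation=2))
E
```

```text
(no output)
```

View pics/c1.png

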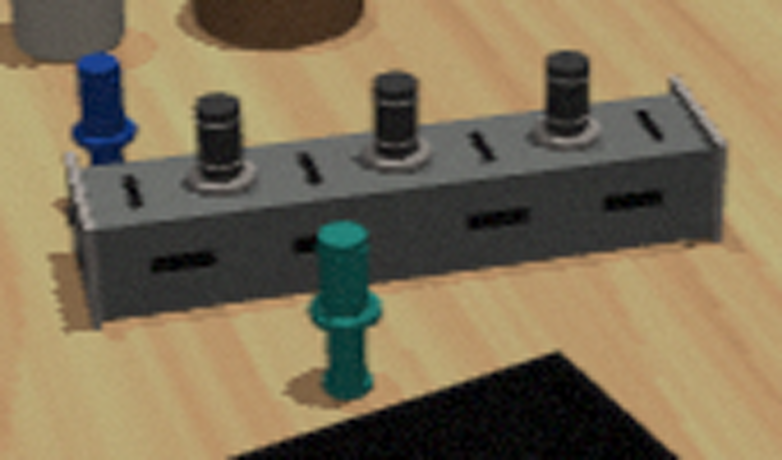

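View pics/c2.png

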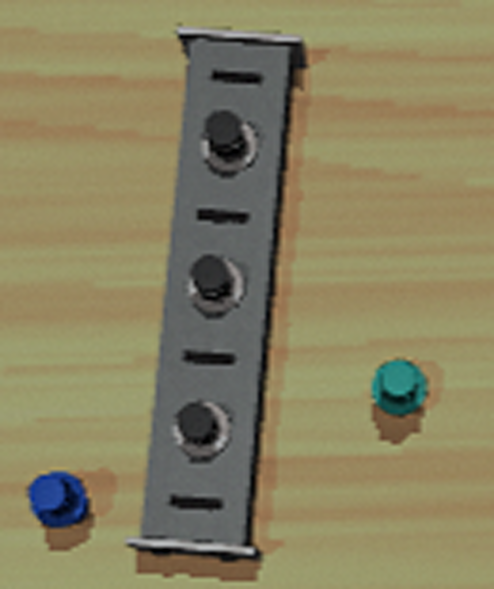

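The three black-headed pins on the beam are at side (267,207), (306,202), (343,198), and top (267,260), (270,222), (274,183). These fit the description because they sit in the grey beam. The blue (230,281) and turquoise (320,252) ones are decoys standing on the bench. The crops confirm this.

```bash
cat > h.py <<'E'
from plant import status, optics, robot
import numpy as np, cv2
def bp(m,px,z):
    K=m["camera_matrix"];T=m["world_from_camera"]
    px=np.atleast_2d(px).astype(float)
    d=np.c_[(px-K[:2,2])/[K[0,0],K[1,1]],np.ones(len(px))]@T[:3,:3].T
    o=T[:3,3]; return o+d*((z-o[2])/d[:,2])[:,None]
def proj(m,p):
    K=m["camera_matrix"];T=m["world_from_camera"]
    c=(np.atleast_2d(p)-T[:3,3])@T[:3,:3]; q=c@K.T; return q[:,:2]/q[:,2:]
E
python3 - <<'E'
from h import *
np.set_printoptions(precision=4,suppress=True)
t=optics.camera_model("top");s=optics.camera_model("side")
print(bp(t,np.array([[224,126],[211,273],[198,419]])/3.8+[215,150]-.4,.092))
print(bp(t,np.array([[229,144],[215,286],[201,430]])/3.8+[215,150]-.4,.055))
print(bp(s,np.array([[567,60],[396,80],[218,101]])/4.6+[220,185]-.4,.092))
print('tray top corners',bp(t,[[354,220],[410,210],[427,288],[369,303]],.05))
print('tray side',bp(s,[[258,291],[345,266],[379,297],[293,329]],.05))
print('decoys',bp(t,[[229,281],[320,251]],.07))
print('beam ends',bp(t,np.array([[243,40],[195,545]])/3.8+[215,150]-.4,.053))
E
```

```text
[[0.6633 0.0846 0.092 ]
 [0.5776 0.0927 0.092 ]
 [0.4943 0.1006 0.092 ]]
[[0.6625 0.0851 0.055 ]
 [0.5773 0.094  0.055 ]
 [0.4927 0.1028 0.055 ]]
[[0.6601 0.0855 0.092 ]
 [0.5768 0.0949 0.092 ]
 [0.4923 0.1042 0.092 ]]
tray top corners [[ 0.5851 -0.0905  0.05  ]
 [ 0.6051 -0.2168  0.05  ]
 [ 0.4295 -0.2459  0.05  ]
 [ 0.3997 -0.1175  0.05  ]]
tray side [[ 0.4091 -0.1276  0.05  ]
 [ 0.5861 -0.1081  0.05  ]
 [ 0.6048 -0.2198  0.05  ]
 [ 0.4362 -0.2488  0.05  ]]
decoys [[ 0.4531  0.1844  0.07  ]
 [ 0.514  -0.0132  0.07  ]]
beam ends [[0.7267 0.0764 0.053 ]
 [0.4266 0.1068 0.053 ]]
```

```bash
cat >> h.py <<'E'
from scipy.spatial.transform import Rotation as Ro
by=np.array([0.105,0.9945,0]);by/=np.linalg.norm(by)
def Rt(y=by):
    z=np.array([0,0,-1.]);x=np.cross(y,z);return Ro.from_matrix(np.c_[x,y,z])
def delta(p,y=by):
    s=status.sense();R=Ro.from_rotvec(s['eef_rot'])
    d=R.inv().apply(np.array(p)-s['position']); r=(R.inv()*Rt(y)).as_rotvec()
    print('t',round(s['time'],2),'pos',s['position'].round(4),'d(mm)',(d*1e3).round(2),'rot(deg)',np.degrees(r).round(2),'rad',r.round(4),'w',round(s['gripper_width']*1e3,2),'F',s['force'].round(2))
E
python3 - <<'E'
from h import *
delta([.577,.094,.249])
delta([.577,.094,.18])
E
```

```text
t 0.4 pos [0.3243 0.6483 0.2501] d(mm) [-473.99 -382.7     1.27] rot(deg) [-2.000e-02 -0.000e+00 -2.055e+01] rad [-0.0004 -0.     -0.3586] w 85.42 F [0.23 0.75 0.29]
t 0.4 pos [0.3243 0.6483 0.2501] d(mm) [-473.99 -382.67   70.27] rot(deg) [-2.000e-02 -0.000e+00 -2.055e+01] rad [-0.0004 -0.     -0.3586] w 85.42 F [0.23 0.75 0.29]
```

>>> jog_arm(increments=[0.06,-0.0263,-0.0213,0,0,0,0,0.06,-0.0263,-0.0213,0,0,0,0,0.06,-0.0263,-0.0213,0,0,0,0,0.06,-0.0263,-0.0213,0,0,0,0,0.06,-0.0263,-0.0213,0,0,0,0,0.06,-0.0263,-0.0213,0,0,0,0,0.06,-0.0263,-0.0213,0,0,0,0,0.06,-0.0263,-0.0213,0,0,0,0,0.06,-0.0263,-0.0213,0,0,0,0,0.06,-0.0263,-0.0213,0,0,0,0], squeeze=20)

```text
time: 1.23
position: [0.4648, 0.3388, 0.2506]
eef_rot: [0.722, 3.057, 0.001]
force: [0.7, 0.6, 0.5]
gripper_width: 0.06
```

>>> jog_arm(increments=[0.06,-0.0263,-0.0213,0,0,0,0,0.06,-0.0263,-0.0213,0,0,0,0,0.06,-0.0263,-0.0213,0,0,0,0,0.06,-0.0263,-0.0213,0,0,0,0,0.06,-0.0263,-0.0213,0,0,0,0,0.06,-0.0263,-0.0213,0,0,0,0,0.06,-0.0263,-0.0213,0,0,0,-0.12,0.06,-0.0263,-0.0213,0,0,0,-0.12,0.06,0,0,0,0,0,-0.119,0.06,0,0,0,0,0,0])

```text
time: 2.07
position: [0.581, 0.0924, 0.2505]
eef_rot: [0.17, 3.136, -0.001]
force: [-0.3, 1.2, 0.6]
gripper_width: 0.0602
```

```bash
python3 - <<'E'
from h import *
delta([.577,.094,.18])
m=optics.camera_model("wrist")
im=optics.capture("wrist");cv2.imwrite("pics/w1.png",im[:,:,::-1])
P=np.array([[.662,.085,.092],[.577,.094,.092],[.493,.103,.092]])
print(proj(m,P).round(1), m['world_from_camera'].round(3))
E
```

```text
t 2.07 pos [0.581  0.0924 0.2505] d(mm) [ 4.24  1.19 70.53] rot(deg) [-0.03  0.06 -0.19] rad [-0.0004  0.001  -0.0034] w 60.17 F [-0.27  1.24  0.58]
[[316.5 315.5]
 [316.4 221.5]
 [316.4 111.3]] [[ 0.108  0.951  0.29   0.506]
 [ 0.994 -0.104 -0.031  0.1  ]
 [ 0.     0.292 -0.956  0.375]
 [ 0.     0.     0.     1.   ]]
```

View pics/w1.png

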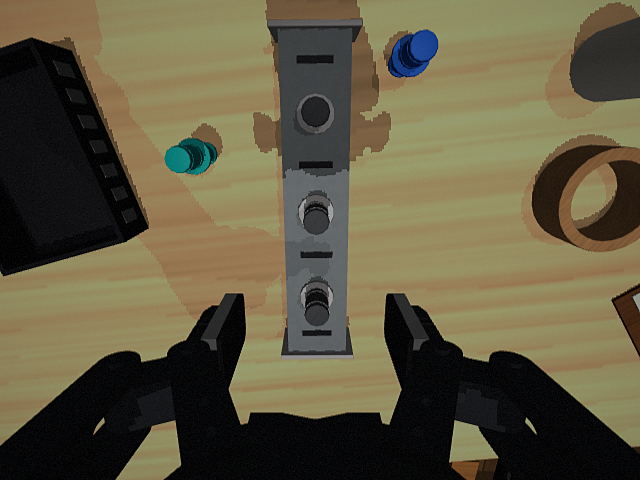

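Wrist view: the three pins line up at col ~316 (rows 112, 218, 313), which matches the predicted projections. The blue (425,45) and turquoise (178,158) decoys are clear of the fingers. I'll refine the columns from an enlarged crop.

```bash
python3 - <<'E'
from h import *
im=cv2.imread("pics/w1.png")[80:335,270:365]
cv2.imwrite("pics/c3.png",cv2.resize(im,(380*0+475,1275//1),interpolation=2)[:, :])
a=cv2.resize(im[0:60],None,fx=6,fy=6,interpolation=2);b=cv2.resize(im[105:165],None,fx=6,fy=6,interpolation=2)
c=cv2.resize(im[190:250],None,fx=6,fy=6,interpolation=2)
o=np.vstack([a,b,c])
for x in range(0,95,10): cv2.line(o,(x*6,0),(x*6,1200),(0,255,255) if x%50 else (0,0,255),1)
cv2.imwrite("pics/c3.png",cv2.resize(o,None,fx=.55,fy=.55,interpolation=3))
E
```

```text
(no output)
```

View pics/c3.png

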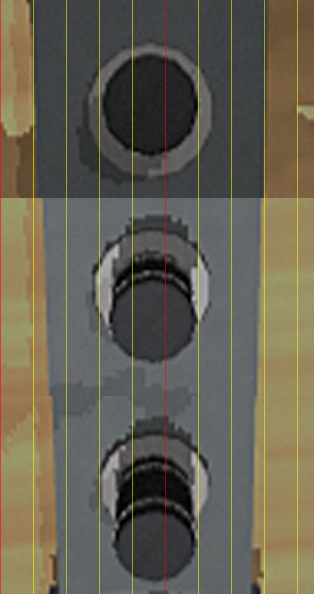

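>>> jog_arm(increments=[0.045,0.002,0.0006,0.03,0,0,-0.003,0.045,0.002,0.0005,0.03,0,0,0,0.045,0,0,0.03,0,0,0,0.045,0,0,0.03,0,0,0,0.045,0,0,0.025,0,0,0,0.045,0,0,0.01,0,0,0,0.045,0,0,0,0,0,0,0.045,0,0,0,0,0,0])

```text
time: 2.78
position: [0.5758, 0.0985, 0.0956]
eef_rot: [-0.159, -3.137, -0.001]
force: [-0.3, 0.5, 0.7]
gripper_width: 0.0449
```

```bash
python3 - <<'E'
from h import *
delta([.577,.094,.080])
m=optics.camera_model("wrist")
im=optics.capture("wrist");cv2.imwrite("pics/w2.png",im[:,:,::-1])
P=np.array([[.577,.094,.092],[.493,.1025,.092]])
print(proj(m,P).round(1))
E
```

```text
t 2.78 pos [0.5758 0.0985 0.0956] d(mm) [-1.6  -4.33 15.58] rot(deg) [ 0.02 -0.01  0.23] rad [ 0.0004 -0.0002  0.0041] w 44.94 F [-0.26  0.49  0.66]
[[304.9 328.4]
 [302.9 106. ]]
```

View pics/w2.png

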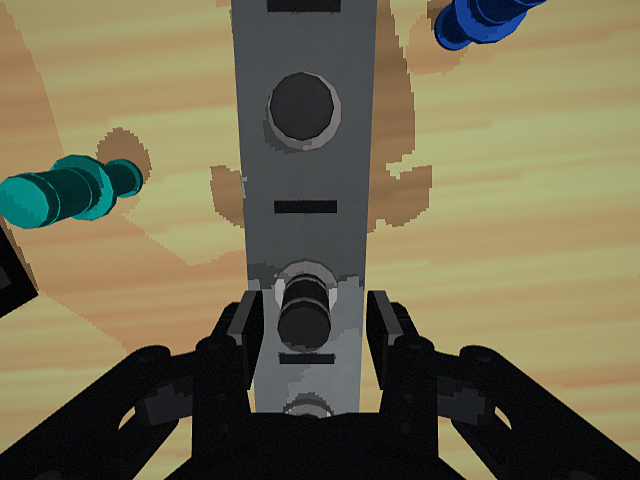

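>>> jog_arm(increments=[0.045,-0.0016,-0.0046,0,0,0,0.004,0.04,0,0,0.008,0,0,0,0.032,0,0,0.0075,0,0,0,0.026,0,0,0,0,0,0,0.026,0,0,0,0,0,0,0.026,0,0,0,0,0,0])

```text
time: 3.33
position: [0.577, 0.0924, 0.0797]
eef_rot: [-0.166, -3.137, -0.0]
force: [0.0, 0.0, -0.1]
gripper_width: 0.0259
```

```bash
python3 - <<'E'
from h import *
delta([.577,.0937,.080])
m=optics.camera_model("wrist")
im=optics.capture("wrist");cv2.imwrite("pics/w3.png",cv2.resize(im[230:430,200:410,::-1],None,fx=3,fy=3))
delta([.577,.0937,.080])
E
```

```text
t 3.33 pos [0.577  0.0924 0.0797] d(mm) [ 0.11  1.28 -0.27] rot(deg) [ 0.   -0.01 -0.04] rad [ 0.     -0.0003 -0.0007] w 25.9 F [ 0.03  0.02 -0.06]
t 3.38 pos [0.5771 0.0925 0.0799] d(mm) [ 0.26  1.22 -0.15] rot(deg) [ 0.01  0.   -0.03] rad [ 0.0001  0.0001 -0.0006] w 25.6 F [-1.01 -0.76  0.09]
```

View pics/w3.png

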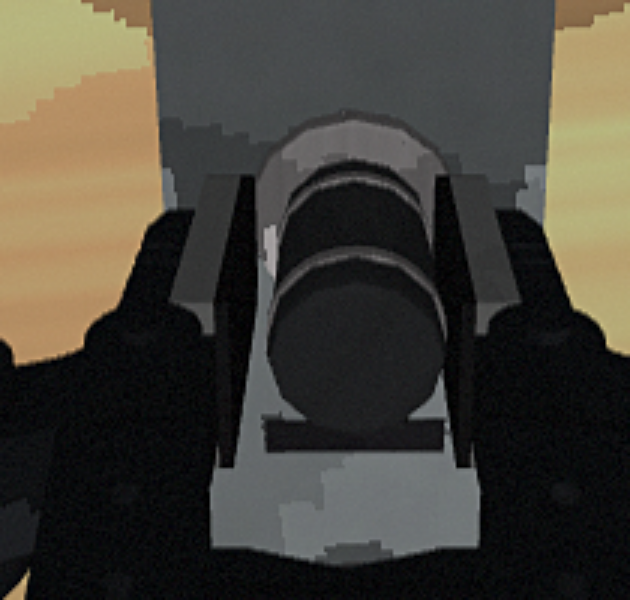

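>>> jog_arm(increments=[0.026,0,0.0012,0,0,0,0,0.025,0,0,0,0,0,0,0.024,0,0,0,0,0,0,0.024,0,0,0,0,0,0])

```text
time: 3.72
position: [0.5773, 0.0937, 0.0799]
eef_rot: [0.166, 3.137, 0.0]
force: [-0.2, -0.5, -0.8]
gripper_width: 0.0241
```

>>> jog_arm(increments=[0.023,0,0,0,0,0,0,0.0225,0,0,0,0,0,0])

```text
time: 3.88
position: [0.5772, 0.0936, 0.0799]
eef_rot: [0.166, 3.137, -0.0]
force: [-0.3, -0.1, -0.6]
gripper_width: 0.0224
```

>>> jog_arm(increments=[0.0215,0,0,0,0,0,0,0.0205,0,0,0,0,0,0,0.0205,0,0,0,0,0,0])

```text
time: 4.13
position: [0.5772, 0.0937, 0.0799]
eef_rot: [0.166, 3.137, 0.0]
force: [-0.0, 0.0, 1.1]
gripper_width: 0.0215
```

>>> jog_arm(increments=[0.015,0,0,0,0,0,0,0.015,0,0,0,0,0,0])

```text
time: 4.3
position: [0.5772, 0.0936, 0.0799]
eef_rot: [0.166, 3.137, 0.0]
force: [-0.6, 1.0, 2.0]
gripper_width: 0.0214
```

>>> jog_arm(increments=[0.015,0,0.0005,0,0,0,0,0.015,0,0,0,0,0,0,0.015,0,0,0,0,0,0])

```text
time: 4.55
position: [0.5773, 0.0937, 0.0799]
eef_rot: [-0.166, -3.137, 0.001]
force: [-0.1, -1.0, 3.0]
gripper_width: 0.0213
```

>>> jog_arm(increments=[0.015,0,0.0005,0,0,0,0,0.015,0,0,0,0,0,0,0.015,0,0,0,0,0,0])

```text
time: 4.8
position: [0.5772, 0.0938, 0.0799]
eef_rot: [-0.167, -3.137, 0.001]
force: [-0.8, -2.9, 4.5]
gripper_width: 0.0213
```

>>> jog_arm(increments=[0.015,0,0.0005,0,0,0,0,0.015,0,0,0,0,0,0])

```text
time: 4.97
position: [0.5774, 0.0945, 0.0799]
eef_rot: [0.167, 3.137, -0.001]
force: [-1.7, -3.1, 5.4]
gripper_width: 0.0213
```

>>> jog_arm(increments=[0.015,0,0.0005,0,0,0,0,0.015,0,0,0,0,0,0])

```text
time: 5.13
position: [0.5774, 0.0947, 0.0799]
eef_rot: [-0.167, -3.137, 0.002]
force: [-0.8, -5.3, 5.1]
gripper_width: 0.0214
```

>>> jog_arm(increments=[0.015,0,0.0005,-0.0003,0,0,0,0.015,0,0,0,0,0,0])

```text
time: 5.3
position: [0.5774, 0.0947, 0.0799]
eef_rot: [-0.167, -3.137, 0.002]
force: [-0.1, -5.8, 2.6]
gripper_width: 0.0212
```

>>> jog_arm(increments=[0.015,0,0.0005,-0.0003,0,0,0,0.015,0,0,0,0,0,0,0.015,0,0,0,0,0,0])

```text
time: 5.55
position: [0.5774, 0.0948, 0.08]
eef_rot: [-0.168, -3.137, 0.003]
force: [0.0, -5.2, 2.0]
gripper_width: 0.0216
```

>>> jog_arm(increments=[0.015,0,-0.001,0,0,0,0,0.015,0,0,0,0,0,0])

```text
time: 5.72
position: [0.5773, 0.0947, 0.08]
eef_rot: [-0.167, -3.137, 0.001]
force: [0.2, -5.3, -0.0]
gripper_width: 0.0215
```

>>> jog_arm(increments=[0.015,0,-0.001,0,0,0,0,0.015,0,0,0,0,0,0])

```text
time: 5.88
position: [0.5773, 0.0947, 0.08]
eef_rot: [0.166, 3.137, 0.0]
force: [1.7, -2.8, -3.1]
gripper_width: 0.0214
```

>>> jog_arm(increments=[0.015,0,-0.001,0,0,0,0,0.015,0,0,0,0,0,0])

```text
time: 6.05
position: [0.5771, 0.0945, 0.0801]
eef_rot: [-0.165, -3.137, -0.001]
force: [0.8, -2.1, -2.9]
gripper_width: 0.0214
```

>>> jog_arm(increments=[0.015,0,-0.001,0.0003,0,0,0,0.015,0,0,0,0,0,0])

```text
time: 6.22
position: [0.5768, 0.094, 0.08]
eef_rot: [-0.164, -3.137, -0.002]
force: [-0.3, -0.4, -1.0]
gripper_width: 0.0214
```

>>> jog_arm(increments=[0.015,0,-0.001,0,0,0,0,0.015,0,0,0,0,0,0])

```text
time: 6.38
position: [0.577, 0.0931, 0.0802]
eef_rot: [0.164, 3.137, 0.003]
force: [-0.1, 1.4, -1.9]
gripper_width: 0.021
```

>>> jog_arm(increments=[0.015,0,-0.001,0,0,0,0,0.015,0,0,0,0,0,0])

```text
time: 6.55
position: [0.577, 0.0929, 0.0802]
eef_rot: [0.164, 3.137, 0.004]
force: [0.4, 4.5, -1.9]
gripper_width: 0.0213
```

>>> jog_arm(increments=[0.015,0,-0.001,0,0,0,0,0.015,0,0,0,0,0,0])

```text
time: 6.72
position: [0.577, 0.0928, 0.0802]
eef_rot: [0.163, 3.137, 0.006]
force: [0.5, 6.7, -2.7]
gripper_width: 0.0214
```

>>> jog_arm(increments=[0.015,0,-0.001,0,0,0,0,0.015,0,0,0,0,0,0,0.015,0,0,0,0,0,0])

```text
time: 6.97
position: [0.577, 0.0927, 0.0802]
eef_rot: [0.162, 3.136, 0.007]
force: [-0.1, 7.4, -2.9]
gripper_width: 0.0214
```

>>> jog_arm(increments=[0.015,0,0.002,0,0,0,0,0.015,0,0.002,0,0,0,0,0.015,0,0.002,0,0,0,0,0.015,0,0.002,0,0,0,0,0.015,0,0.001,0,0,0,0,0.015,0,0,0,0,0,0,0.015,0,0,0,0,0,0])

```text
time: 7.55
position: [0.5773, 0.0948, 0.0801]
eef_rot: [-0.169, -3.136, 0.005]
force: [-0.5, -5.2, 0.1]
gripper_width: 0.021
```

>>> jog_arm(increments=[0.015,0,-0.002,0,0,0,0,0.015,0,-0.002,0,0,0,0,0.015,0,-0.002,0,0,0,0,0.015,0,-0.002,0,0,0,0,0.015,0,-0.001,0,0,0,0,0.015,0,0,0,0,0,0,0.015,0,0,0,0,0,0])

```text
time: 8.13
position: [0.5772, 0.0927, 0.0802]
eef_rot: [0.161, 3.136, 0.007]
force: [0.4, 5.3, -2.9]
gripper_width: 0.0214
```

>>> jog_arm(increments=[0.015,0,0.002,0,0,0,0,0.015,0,0.002,0,0,0,0,0.015,0,0.002,0,0,0,0,0.015,0,0.002,0,0,0,0,0.015,0,0.001,0,0,0,0,0.015,0,0,0,0,0,0,0.015,0,0,0,0,0,0])

```text
time: 8.72
position: [0.5773, 0.0949, 0.0801]
eef_rot: [-0.169, -3.136, 0.005]
force: [-0.9, -5.3, 0.5]
gripper_width: 0.0211
```

>>> jog_arm(increments=[0.015,0,-0.002,0,0,0,0,0.015,0,-0.002,0,0,0,0,0.015,0,-0.002,0,0,0,0,0.015,0,-0.002,0,0,0,0,0.015,0,0,0,0,0,0,0.015,0,0,0,0,0,0])

```text
time: 9.22
position: [0.5772, 0.0928, 0.0802]
eef_rot: [0.162, 3.136, 0.006]
force: [-0.1, 5.4, -3.2]
gripper_width: 0.0212
```

>>> jog_arm(increments=[0.015,0,0.002,0,0,0,0,0.015,0,0.002,0,0,0,0,0.015,0,0,0,0,0,0,0.015,0,0,0,0,0,0])

```text
time: 9.55
position: [0.5771, 0.0932, 0.0801]
eef_rot: [-0.167, -3.137, 0.001]
force: [-0.2, 0.6, -1.3]
gripper_width: 0.0213
```

>>> jog_arm(increments=[0.03,0,0,0,0,0,0,0.035,0,0,0,0,0,0,0.04,0,0,-0.01,0,0,0,0.04,0,0,-0.02,0,0,0,0.04,0,0,0,0,0,0,0.04,0,0,0,0,0,0])

```text
time: 10.05
position: [0.5784, 0.0935, 0.1118]
eef_rot: [0.167, 3.134, 0.001]
force: [0.7, 0.5, -0.1]
gripper_width: 0.04
```

```bash
python3 - <<'E'
from h import *
delta([.493,.1025,.110])
delta([.662,.0852,.110])
E
```

```text
t 10.05 pos [0.5784 0.0935 0.1118] d(mm) [85.85 -0.1   1.5 ] rot(deg) [ 0.05  0.18 -0.06] rad [ 0.0008  0.0032 -0.001 ] w 40.02 F [ 0.69  0.53 -0.14]
t 10.05 pos [0.5784 0.0935 0.1118] d(mm) [-84.04   0.61   2.05] rot(deg) [ 0.05  0.18 -0.06] rad [ 0.0008  0.0032 -0.001 ] w 40.02 F [ 0.69  0.53 -0.14]
```

>>> jog_arm(increments=[0.04,0,0,-0.014,0,0,0,0.04,0.015,0,-0.004,0,0,0,0.04,0.025,0,0,0,0,0,0.04,0.025,0,0,0,0,0,0.04,0.015,0,0,0,0,0,0.04,0.005,0,0,0,0,0,0.04,0,0,0,0,0,0,0.04,0,0,0,0,0,0,0.04,0,0,0,0,0,0])

```text
time: 10.8
position: [0.4946, 0.1026, 0.1283]
eef_rot: [0.167, 3.135, 0.001]
force: [0.4, 0.3, -0.1]
gripper_width: 0.04
```

```bash
python3 - <<'E'
from h import *
delta([.493,.1025,.080])
m=optics.camera_model("wrist")
im=optics.capture("wrist");cv2.imwrite("pics/w4.png",im[:,:,::-1])
print(proj(m,[[.493,.1025,.092]]).round(1))
E
```

```text
t 10.8 pos [0.4946 0.1026 0.1283] d(mm) [ 1.67 -0.29 48.26] rot(deg) [ 0.03  0.13 -0.07] rad [ 0.0005  0.0022 -0.0013] w 40.0 F [ 0.44  0.34 -0.07]
[[314.7 287.3]]
```

View pics/w4.png

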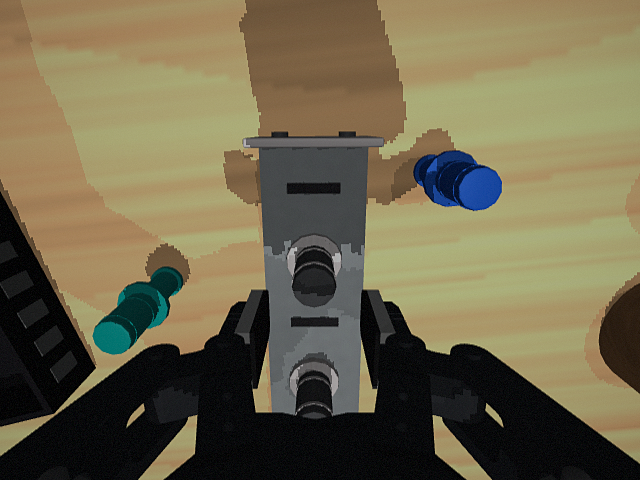

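>>> jog_arm(increments=[0.04,0.001,0,0.02,0,0,0,0.036,0.0005,0,0.02,0,0,0,0.032,0,0,0.008,0,0,0,0.026,0,0,0,0,0,0,0.025,0,0,0,0,0,0,0.025,0,0,0,0,0,0])

```text
time: 11.35
position: [0.492, 0.1027, 0.0806]
eef_rot: [0.167, 3.136, 0.0]
force: [0.7, 0.3, -0.2]
gripper_width: 0.0248
```

```bash
python3 - <<'E'
from h import *
im=optics.capture("wrist");cv2.imwrite("pics/w5.png",cv2.resize(im[230:430,200:410,::-1],None,fx=3,fy=3))
delta([.493,.1025,.080])
E
```

```text
t 11.4 pos [0.492  0.1028 0.0808] d(mm) [-0.98 -0.24  0.83] rot(deg) [ 0.03  0.09 -0.05] rad [ 0.0006  0.0016 -0.0008] w 24.99 F [-0.19  0.08  0.34]
```

View pics/w5.png

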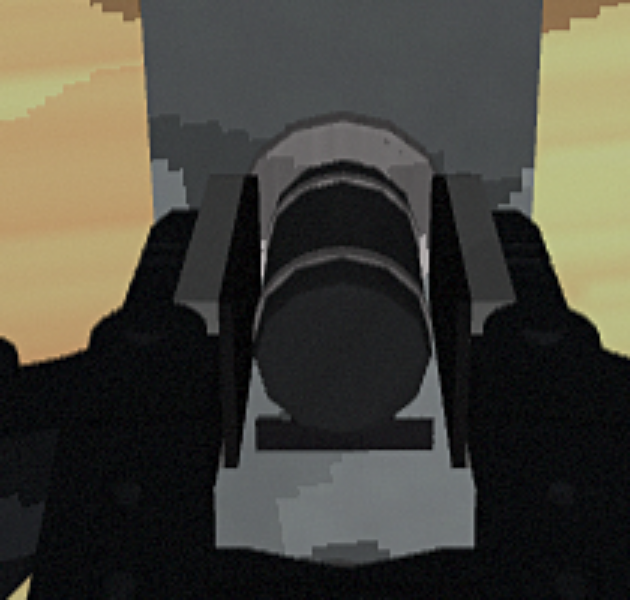

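Well centred: head spans cols 256–430 and the pads are at 248/437. I'll close gently.

>>> jog_arm(increments=[0.0235,0,-0.0002,0.0003,0,0,0,0.0225,0,0,0,0,0,0,0.0215,0,0,0,0,0,0,0.0205,0,0,0,0,0,0])

```text
time: 11.73
position: [0.4916, 0.1026, 0.0805]
eef_rot: [0.166, 3.136, 0.0]
force: [-0.3, -0.2, 4.9]
gripper_width: 0.0215
```

>>> jog_arm(increments=[0.015,0,0,0,0,0,0,0.015,0,0,0,0,0,0])

```text
time: 11.9
position: [0.4916, 0.1026, 0.0805]
eef_rot: [0.166, 3.136, 0.0]
force: [-0.6, -0.6, 6.0]
gripper_width: 0.0214
```

>>> jog_arm(increments=[0.015,0,0.001,0,0,0,0,0.015,0,0.001,0,0,0,0,0.015,0,0,0,0,0,0])

```text
time: 12.15
position: [0.4916, 0.1028, 0.0805]
eef_rot: [0.169, 3.137, -0.003]
force: [-0.4, -2.9, 7.0]
gripper_width: 0.0212
```

>>> jog_arm(increments=[0.015,0,0.001,0,0,0,0,0.015,0,0.001,0,0,0,0,0.015,0,0,0,0,0,0])

```text
time: 12.4
position: [0.4916, 0.1035, 0.0805]
eef_rot: [-0.17, -3.137, 0.005]
force: [-1.1, -5.5, 7.6]
gripper_width: 0.0214
```

>>> jog_arm(increments=[0.015,0,0.0005,-0.0006,0,0,0,0.015,0,0,-0.0006,0,0,0,0.015,0,0,0,0,0,0])

```text
time: 12.65
position: [0.4915, 0.1037, 0.0808]
eef_rot: [-0.171, -3.136, 0.006]
force: [0.9, -6.4, -0.7]
gripper_width: 0.0212
```

>>> jog_arm(increments=[0.015,0,-0.002,0,0,0,0,0.015,0,-0.002,0,0,0,0,0.015,0,-0.002,0,0,0,0,0.015,0,0,0,0,0,0,0.015,0,0,0,0,0,0])

```text
time: 13.07
position: [0.4913, 0.1019, 0.081]
eef_rot: [0.165, 3.137, 0.002]
force: [1.0, 1.4, -2.4]
gripper_width: 0.0214
```

>>> jog_arm(increments=[0.015,0,-0.001,0,0,0,0,0.015,0,-0.001,0,0,0,0,0.015,0,-0.0005,0,0,0,0,0.015,0,0,0,0,0,0,0.015,0,0,0,0,0,0])

```text
time: 13.48
position: [0.4913, 0.1015, 0.0811]
eef_rot: [0.162, 3.136, 0.005]
force: [0.3, 6.0, -3.2]
gripper_width: 0.0211
```

P3 stops the same way (0.1015–0.1037). I'll complete the second and third swings.

>>> jog_arm(increments=[0.015,0,0.002,0,0,0,0,0.015,0,0.002,0,0,0,0,0.015,0,0.002,0,0,0,0,0.015,0,0.002,0,0,0,0,0.015,0,0.0005,0,0,0,0,0.015,0,0,0,0,0,0,0.015,0,0,0,0,0,0])

```text
time: 14.07
position: [0.4913, 0.1035, 0.081]
eef_rot: [-0.171, -3.136, 0.006]
force: [0.3, -5.3, -0.0]
gripper_width: 0.0212
```

>>> jog_arm(increments=[0.015,0,-0.002,0,0,0,0,0.015,0,-0.002,0,0,0,0,0.015,0,-0.002,0,0,0,0,0.015,0,-0.002,0,0,0,0,0.015,0,-0.0005,0,0,0,0,0.015,0,0,0,0,0,0,0.015,0,0,0,0,0,0])

```text
time: 14.65
position: [0.4912, 0.1016, 0.0811]
eef_rot: [0.162, 3.136, 0.005]
force: [0.7, 5.8, -3.1]
gripper_width: 0.0213
```

>>> jog_arm(increments=[0.015,0,0.002,0,0,0,0,0.015,0,0.002,0,0,0,0,0.015,0,0.002,0,0,0,0,0.015,0,0.002,0,0,0,0,0.015,0,0.0005,0,0,0,0,0.015,0,0,0,0,0,0,0.015,0,0,0,0,0,0])

```text
time: 15.23
position: [0.4912, 0.1035, 0.081]
eef_rot: [-0.171, -3.136, 0.006]
force: [1.0, -4.8, -0.2]
gripper_width: 0.0213
```

>>> jog_arm(increments=[0.015,0,-0.002,0,0,0,0,0.015,0,-0.002,0,0,0,0,0.015,0,-0.002,0,0,0,0,0.015,0,-0.002,0,0,0,0,0.015,0,0,0,0,0,0,0.015,0,0,0,0,0,0])

```text
time: 15.73
position: [0.4913, 0.1016, 0.0811]
eef_rot: [0.162, 3.136, 0.005]
force: [0.7, 5.5, -4.5]
gripper_width: 0.0214
```

>>> jog_arm(increments=[0.015,0,0.002,0,0,0,0,0.015,0,0.0015,0.0004,0,0,0,0.015,0,0,0.0004,0,0,0,0.015,0,0,0,0,0,0])

```text
time: 16.07
position: [0.491, 0.1024, 0.0805]
eef_rot: [-0.166, -3.137, 0.0]
force: [-1.2, 1.8, 3.1]
gripper_width: 0.0216
```

>>> jog_arm(increments=[0.03,0,0,0,0,0,0,0.035,0,0,0,0,0,0,0.04,0,0,-0.01,0,0,0,0.04,0,0,-0.03,0,0,0,0.04,0,0,-0.008,0,0,0,0.04,0,0,0,0,0,0])

```text
time: 16.57
position: [0.4927, 0.1026, 0.1306]
eef_rot: [0.167, 3.132, 0.002]
force: [1.2, 0.5, -0.3]
gripper_width: 0.0398
```

```bash
python3 - <<'E'
from h import *
delta([.662,.085,.128])
E
```

```text
t 16.57 pos [0.4927 0.1026 0.1306] d(mm) [-170.16    0.52    3.41] rot(deg) [ 0.09  0.27 -0.07] rad [ 0.0016  0.0047 -0.0013] w 39.78 F [ 1.2   0.55 -0.34]
```

>>> jog_arm(increments=[0.04,-0.02,0,0,0,0,0,0.04,-0.03,0,0,0,0,0,0.04,-0.035,0,0,0,0,0,0.04,-0.035,0.0003,0,0,0,0,0.04,-0.03,0,0,0,0,0,0.04,-0.015,0,0,0,0,0,0.04,-0.005,0,0,0,0,0,0.04,0,0,0,0,0,0,0.04,0,0,0,0,0,0,0.04,0,0,0,0,0,0])

```text
time: 17.4
position: [0.6579, 0.0852, 0.1275]
eef_rot: [-0.165, -3.134, 0.001]
force: [0.2, 0.2, 0.6]
gripper_width: 0.0398
```

```bash
python3 - <<'E'
from h import *
delta([.662,.085,.080])
m=optics.camera_model("wrist")
im=optics.capture("wrist");cv2.imwrite("pics/w6.png",im[:,:,::-1])
print(proj(m,[[.662,.085,.092]]).round(1))
E
```

```text
t 17.4 pos [0.6579 0.0852 0.1275] d(mm) [-4.25  0.24 47.53] rot(deg) [-0.03 -0.18  0.01] rad [-0.0005 -0.0031  0.0002] w 39.78 F [0.2  0.23 0.56]
[[315.8 298.8]]
```

View pics/w6.png

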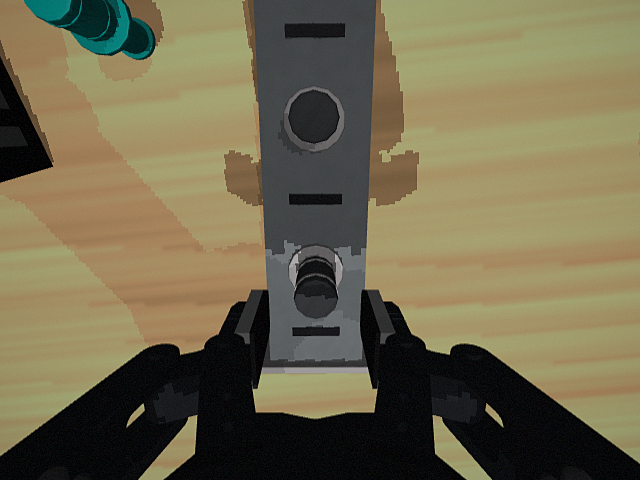

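>>> jog_arm(increments=[0.04,-0.003,0,0.02,0,-0.003,0,0.036,0,0,0.02,0,0,0,0.032,0,0,0.007,0,0,0,0.026,0,0,0,0,0,0,0.025,0,0,0,0,0,0,0.025,0,0,0,0,0,0])

```text
time: 17.95
position: [0.6637, 0.0848, 0.0822]
eef_rot: [0.166, 3.133, 0.0]
force: [0.4, -0.5, -0.3]
gripper_width: 0.0254
```

```bash
python3 - <<'E'
from h import *
im=optics.capture("wrist");cv2.imwrite("pics/w7.png",cv2.resize(im[230:430,200:410,::-1],None,fx=3,fy=3))
delta([.662,.085,.080])
E
```

```text
t 18.0 pos [0.6639 0.0848 0.0824] d(mm) [1.95 0.02 2.38] rot(deg) [ 0.03  0.27 -0.02] rad [ 0.0005  0.0048 -0.0004] w 25.47 F [0.57 0.26 0.88]
```

View pics/w7.png

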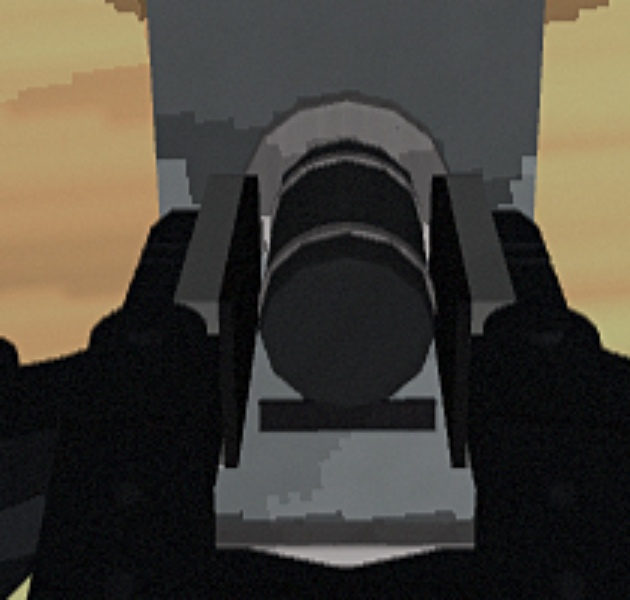

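>>> jog_arm(increments=[0.025,0.002,0.0002,0.0015,0,0.003,0,0.0235,0,0,0,0,0,0,0.0225,0,0,0,0,0,0,0.0215,0,0,0,0,0,0,0.0205,0,0,0,0,0,0])

```text
time: 18.42
position: [0.6615, 0.0852, 0.0802]
eef_rot: [0.166, 3.137, 0.0]
force: [-1.3, -0.8, 3.8]
gripper_width: 0.0215
```

>>> jog_arm(increments=[0.015,0,0,0,0,0,0,0.015,0,0,0,0,0,0])

```text
time: 18.58
position: [0.6615, 0.0851, 0.0802]
eef_rot: [0.166, 3.137, 0.0]
force: [-1.5, 0.1, 5.4]
gripper_width: 0.0214
```

>>> jog_arm(increments=[0.015,0,0.001,0,0,0,0,0.015,0,0.001,0,0,0,0,0.015,0,0,0,0,0,0])

```text
time: 18.83
position: [0.6615, 0.0853, 0.0802]
eef_rot: [-0.167, -3.137, 0.003]
force: [-2.1, -2.1, 7.1]
gripper_width: 0.0213
```

>>> jog_arm(increments=[0.015,0,0.001,-0.0006,0,0,0,0.015,0,0.001,0,0,0,0,0.015,0,0,0,0,0,0])

```text
time: 19.08
position: [0.6619, 0.0881, 0.0802]
eef_rot: [0.167, 3.137, -0.002]
force: [0.2, -1.8, 2.7]
gripper_width: 0.0216
```

>>> jog_arm(increments=[0.015,0,0.001,-0.0002,0,0,0,0.015,0,0.001,0,0,0,0,0.015,0,0,0,0,0,0])

```text
time: 19.33
position: [0.6619, 0.0886, 0.0803]
eef_rot: [-0.168, -3.137, 0.004]
force: [-0.9, -4.2, 1.8]
gripper_width: 0.0215
```

>>> jog_arm(increments=[0.015,0,-0.002,0,0,0,0,0.015,0,-0.002,0,0,0,0,0.015,0,-0.002,0,0,0,0,0.015,0,-0.002,0,0,0,0,0.015,0,-0.001,0,0,0,0,0.015,0,0,0,0,0,0,0.015,0,0,0,0,0,0])

```text
time: 19.92
position: [0.6607, 0.0823, 0.0803]
eef_rot: [-0.166, -3.137, -0.001]
force: [0.2, 0.2, -1.3]
gripper_width: 0.0211
```

>>> jog_arm(increments=[0.015,0,-0.001,0,0,0,0,0.015,0,-0.001,0,0,0,0,0.015,0,0,0,0,0,0,0.015,0,0,0,0,0,0])

```text
time: 20.25
position: [0.6607, 0.082, 0.0804]
eef_rot: [-0.164, -3.137, -0.003]
force: [-0.6, 5.2, -2.6]
gripper_width: 0.0211
```

>>> jog_arm(increments=[0.015,0,0.002,0,0,0,0,0.015,0,0.002,0,0,0,0,0.015,0,0.002,0,0,0,0,0.015,0,0.002,0,0,0,0,0.015,0,0.002,0,0,0,0,0.015,0,0.001,0,0,0,0,0.015,0,0,0,0,0,0,0.015,0,0,0,0,0,0])

```text
time: 20.92
position: [0.6619, 0.0886, 0.0805]
eef_rot: [-0.168, -3.137, 0.004]
force: [-0.0, -5.2, -1.9]
gripper_width: 0.0212
```

>>> jog_arm(increments=[0.015,0,-0.002,0,0,0,0,0.015,0,-0.002,0,0,0,0,0.015,0,-0.002,0,0,0,0,0.015,0,-0.002,0,0,0,0,0.015,0,-0.002,0,0,0,0,0.015,0,-0.001,0,0,0,0,0.015,0,0,0,0,0,0,0.015,0,0,0,0,0,0])

```text
time: 21.58
position: [0.6609, 0.082, 0.0805]
eef_rot: [0.164, 3.137, 0.003]
force: [-0.3, 4.6, -3.1]
gripper_width: 0.0212
```

Pin P1 (far hole) swings 6.6 mm against 2.2 mm for the others, so it is the loose one. One more swing, then centre it and draw it out.

>>> jog_arm(increments=[0.015,0,0.002,0,0,0,0,0.015,0,0.002,0,0,0,0,0.015,0,0.002,0,0,0,0,0.015,0,0.002,0,0,0,0,0.015,0,0.002,0,0,0,0,0.015,0,0.001,0,0,0,0,0.015,0,0,0,0,0,0])

```text
time: 22.17
position: [0.6619, 0.0887, 0.0805]
eef_rot: [-0.168, -3.137, 0.004]
force: [-0.2, -4.2, -1.7]
gripper_width: 0.0213
```

>>> jog_arm(increments=[0.015,0,-0.002,0,0,0,0,0.015,0,-0.002,0,0,0,0,0.015,0,-0.002,0,0,0,0,0.015,0,0,0,0,0,0,0.015,0,0,0,0,0,0])

```text
time: 22.58
position: [0.6613, 0.0855, 0.0805]
eef_rot: [0.166, 3.137, 0.001]
force: [0.5, -0.1, -1.6]
gripper_width: 0.0217
```

>>> jog_arm(increments=[0.015,0,0,-0.002,0,0,0,0.015,0,0,-0.002,0,0,0,0.015,0,0,-0.002,0,0,0,0.015,0,0,0,0,0,0], squeeze=35)

```text
time: 22.92
position: [0.6618, 0.0852, 0.0871]
eef_rot: [0.166, 3.136, 0.001]
force: [-0.8, -0.4, -3.0]
gripper_width: 0.0207
```

>>> jog_arm(increments=[0.015,0,0,-0.004,0,0,0,0.015,0,0,-0.005,0,0,0,0.015,0,0,-0.006,0,0,0,0.015,0,0,-0.006,0,0,0,0.015,0,0,-0.006,0,0,0,0.015,0,0,-0.006,0,0,0,0.015,0,0,-0.006,0,0,0,0.015,0,0,0,0,0,0])

```text
time: 23.58
position: [0.6624, 0.0851, 0.1273]
eef_rot: [0.166, 3.134, 0.001]
force: [0.3, -0.3, -1.8]
gripper_width: 0.0209
```

>>> jog_arm(increments=[0.015,0,0,-0.01,0,0,0,0.015,0,0,-0.015,0,0,0,0.015,0,0,-0.02,0,0,0,0.015,0,0,-0.02,0,0,0,0.015,0,0,-0.01,0,0,0,0.015,0,0,0,0,0,0])

```text
time: 24.08
position: [0.6632, 0.0852, 0.2036]
eef_rot: [0.166, 3.132, 0.002]
force: [0.3, 0.4, -2.6]
gripper_width: 0.0214
```

```bash
python3 - <<'E'
from h import *
im=optics.capture("wrist");cv2.imwrite("pics/w8.png",im[:,:,::-1])
delta([.507,-.168,.200])
E
```

```text
t 24.13 pos [0.6621 0.0851 0.2018] d(mm) [ 127.48 -268.04    1.28] rot(deg) [ 0.04  0.15 -0.04] rad [ 0.0007  0.0026 -0.0006] w 20.73 F [ 0.41 -0.94 -2.23]
```

View pics/w8.png

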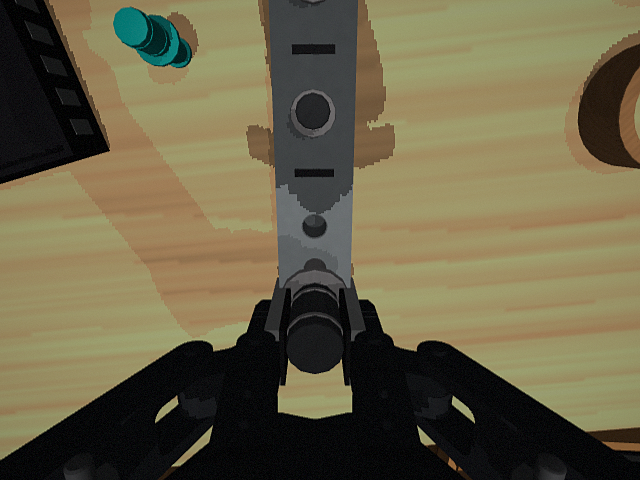

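>>> jog_arm(increments=[0.015,0.007,-0.015,0,0,0,0,0.015,0.013,-0.027,0,0,0,0,0.015,0.014,-0.03,0,0,0,0,0.015,0.014,-0.03,0,0,0,0,0.015,0.014,-0.03,0,0,0,0,0.015,0.014,-0.03,0,0,0,0,0.015,0.014,-0.03,0,0,0,0,0.015,0.014,-0.03,0,0,0,0,0.015,0.014,-0.03,0,0,0,0,0.015,0.009,-0.019,0,0,0,0])

```text
time: 24.97
position: [0.5016, -0.175, 0.199]
eef_rot: [-0.173, -3.131, 0.002]
force: [0.4, -0.3, -3.0]
gripper_width: 0.0211
```

>>> jog_arm(increments=[0.015,0,0,0,0,0,0,0.015,0,0,0.01,0,0,0,0.015,0,0,0.02,0,0,0,0.015,0,0,0.025,0,0,0,0.015,0,0,0.015,0,0,0,0.015,0,0,0.01,0,0,0,0.015,0,0,0,0,0,0,0.015,0,0,0,0,0,0])

```text
time: 25.63
position: [0.5062, -0.1703, 0.1196]
eef_rot: [-0.164, -3.136, -0.001]
force: [-0.3, -0.4, -1.7]
gripper_width: 0.021
```

```bash
python3 - <<'E'
from h import *
for n in("side","wrist"):
  im=optics.capture(n);cv2.imwrite(f"pics/{n}9.png",im[:,:,::-1])
delta([.507,-.172,.075])
E
```

```text
t 25.73 pos [ 0.5072 -0.1709  0.121 ] d(mm) [ 0.13 -1.1  45.98] rot(deg) [-0.    0.08  0.  ] rad [-0.0001  0.0013  0.    ] w 21.03 F [ 0.6  -0.76 -1.16]
```

View pics/side9.png

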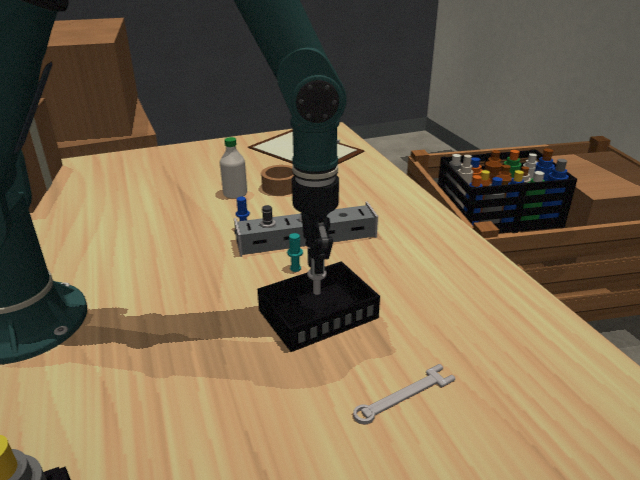

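View pics/wrist9.png

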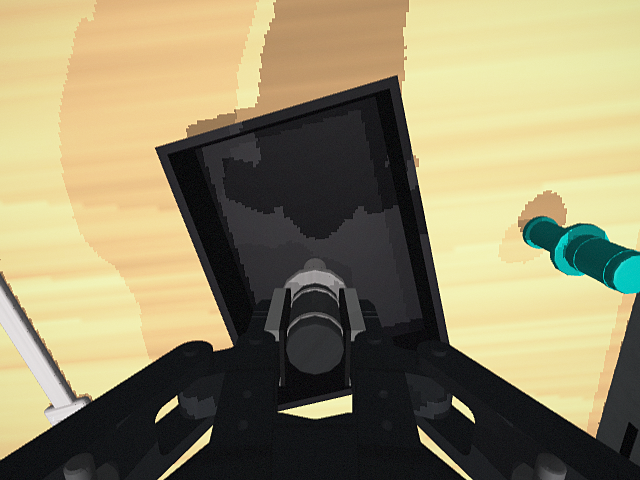

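The pin hangs over the tray's middle (side 317,290), clear of the walls. Lowering.

>>> jog_arm(increments=[0.015,0,0,0.01,0,0,0,0.015,0,0,0.012,0,0,0,0.015,0,0,0.01,0,0,0,0.015,0,0,0.006,0,0,0,0.015,0,0,0.004,0,0,0,0.015,0,0,0.002,0,0,0,0.015,0,0,0,0,0,0,0.015,0,0,0,0,0,0])

```text
time: 26.4
position: [0.5066, -0.1712, 0.0766]
eef_rot: [0.166, 3.137, -0.0]
force: [-0.1, 0.4, -0.6]
gripper_width: 0.0207
```

>>> jog_arm(increments=[0.015,0,0,0.001,0,0,0,0.015,0,0,0.001,0,0,0,0.015,0,0,0,0,0,0])

```text
time: 26.65
position: [0.5066, -0.1711, 0.0746]
eef_rot: [0.166, 3.137, -0.0]
force: [-0.0, 1.5, -2.7]
gripper_width: 0.0209
```

>>> jog_arm(increments=[0.015,0,0,0.001,0,0,0,0.015,0,0,0.0005,0,0,0,0.015,0,0,0,0,0,0])

```text
time: 26.9
position: [0.5066, -0.1711, 0.0733]
eef_rot: [0.166, 3.137, -0.0]
force: [-0.1, 0.1, 0.6]
gripper_width: 0.0206
```

>>> jog_arm(increments=[0.023,0,0,0,0,0,0,0.028,0,0,0,0,0,0,0.035,0,0,0,0,0,0,0.042,0,0,0,0,0,0,0.045,0,0,-0.01,0,0,0,0.045,0,0,-0.02,0,0,0,0.045,0,0,-0.03,0,0,0,0.045,0,0,-0.03,0,0,0,0.045,0,0,-0.03,0,0,0,0.045,0,0,0,0,0,0])

```text
time: 27.73
position: [0.5099, -0.1722, 0.199]
eef_rot: [0.166, 3.126, -0.004]
force: [0.8, -0.2, 0.4]
gripper_width: 0.0451
```

>>> jog_arm(increments=[0.045,0.01,-0.02,-0.01,0,0,0,0.045,0.01,-0.03,0,0,0,0,0.045,0,-0.03,0,0,0,0,0.045,0,-0.03,0,0,0,0,0.045,0,-0.02,0,0,0,0,0.045,0,0,0,0,0,0,0.045,0,0,0,0,0,0])

```text
time: 28.32
position: [0.4721, -0.2996, 0.2032]
eef_rot: [-0.171, -3.137, 0.001]
force: [-0.3, 0.1, -0.2]
gripper_width: 0.0451
```

```bash
python3 - <<'E'
from h import *
for n in("side","top"):
  im=optics.capture(n);cv2.imwrite(f"pics/{n}10.png",im[:,:,::-1])
delta([.507,-.172,.075])
a=cv2.imread("pics/side10.png")[180:350,220:390];b=cv2.imread("pics/top10.png")[150:305,215:440]
cv2.imwrite("pics/e.png",np.vstack([cv2.resize(a,(300,300)),cv2.resize(b,(435,300))[:,:300]]) if 0 else np.hstack([cv2.resize(a,(380,380)),cv2.resize(b,(420,380))]))
E
```

```text
t 28.42 pos [ 0.4728 -0.297   0.203 ] d(mm) [-20.96 127.71 128.13] rot(deg) [ 0.06 -0.02  0.03] rad [ 0.0011 -0.0003  0.0005] w 45.47 F [ 0.09  0.63 -0.17]
```

View pics/e.png

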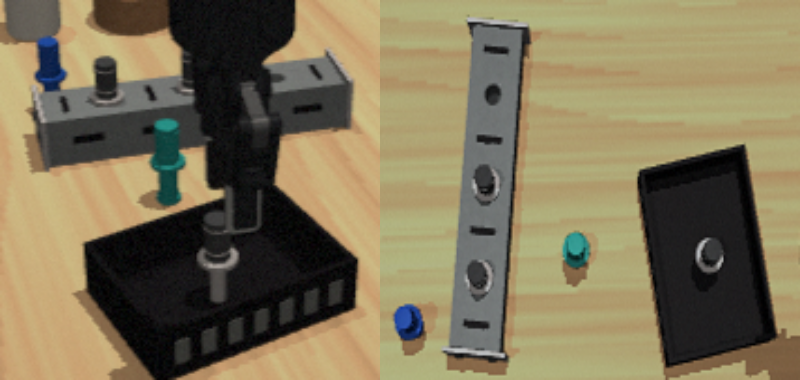

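View pics/side10.png

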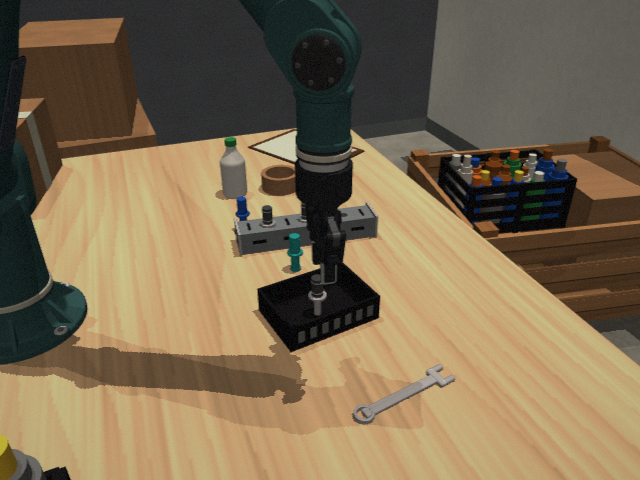

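The pin stands in the tray (top-view tray centre) and the far hole is empty. The other two pins are seated, the bystanders haven't moved, and the arm is clear.

```bash
python3 - <<'E'
from h import *
print(robot.finish_job(), status.sense()['time'])
E
```

```text
the job is handed in; nothing more can be done
the job is handed in; nothing more can be done
```

The loose pin was in the hole farthest from the robot. I drew it out and it now stands upright in the black tray; the job is handed in at about 28 s.

- **Rocking:** I gripped each pin by the head and rocked it across the beam at least twice each way. The middle and nearest pins stopped after about 2.2 mm of total travel at the gripper. The far pin travelled about 6.6 mm.
- **Forces:** wrist force readings stayed below about 8 N on each axis throughout. These are spot readings at the end of each move call. The far pin rose freely.
- **Last pictures (side and top):** the pin is in the tray, the far hole is empty, the other two pins are seated, and the arm is clear. Nothing else on the bench looks disturbed.
- **One mismatch:** the 2.2 mm on the sound pins is more than the 1.2 mm total stated. I put the difference down to give in the grip and slight tilting. It did not affect the result, since both stopped at the same hard limit.

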